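Put away the parts stacked on the repair bench

ROBOT

A 7-joint arm with a two-finger parallel gripper is mounted at the origin on the work surface. World frame = base frame: x ahead of the robot, y to its left, z up, the work surface at z = 0. Lengths are in mm, angles in rad, forces in N, time in s.
With the tool pointing down it reaches from about 425 to 875 mm from the base axis. Payload 8.4 kg.
Tool frame: the origin (TCP) lies at the very end of the fingers, on their centre line; the grasp point (between the pads) lies 19 mm behind it; y points along the fingers, z is the direction in which the jaws open and shut, and the axes are right-handed (so a half turn about y gives the same grasp; the last joint's range is limited). The gripper opens to 87 mm and grips with 3 to 60 N. Pads are 19 mm wide; open, the fingers measure 117 mm over their backs; the gripper's body (75 mm by 190 mm) begins 51 mm behind the grasp point.
Start: joints at [1.182, 0.333, 0.04, 1.465, -0.013, 1.343, -0.059], TCP at [185.722, -622.873, 222.546] pointing down, gripper open.
Joint ranges: [-2.58, 2.58], [-0.38, 2.09], [-1.3, 1.39], [0.25, 2.4], [-1.5, 4.64], [0.08, 2.09], [-2.65, 2.65]. Speed limits (rad/s): [2.22, 2.22, 2.79, 2.79, 3.14, 3.14, 3.14].

INTERFACE

Orientations are given as [roll, pitch, yaw] about the fixed x, y, z axes, in that order (R = Rz(yaw) Ry(pitch) Rx(roll)).
In Python, from rig import r, cams, job gives the robot as it stands. The module is installed in compiled form; this text tells all that it offers.
- The arm moves only by the shell command python3 -m handwheel 'ROWS' [OPENING]. ROWS is JSON, a list of rows, each a list of 2 entries, a list of its own where there are three numbers: the shift along the tool's x, y, z in m, then the turn about the tool's y in degrees. In form: [[[tx, ty, tz], yaw], ...]. A call has 1 to 10 rows; each row shifts and turns the commanded pose from where the row before left it, along the tool's axes as they then stand; what a row does not reach is not made up. A row lasts 1/10 s, in which the tool goes at most 50 mm and 8.59 degrees, less where a joint would pass 70% of its speed; a pose out of reach is approached as far as the arm can. A call is refused whole if a number of a shift passes 0.05 or a number of a turn 8.59, either way. A call with a gripper value outside its range is refused whole. OPENING is the finger opening in m, from 0 to 0.087, set as the call begins (- or left out, the last holds). The fingers move at their own pace and stop on an object; the grip force is fixed at half the most. Time passes only in rows, so rows that do not move let the fingers close. It gives the time, the measured TCP pose, the force and the opening at its end, in the units of the state.
- r.get_state(): the state, without advancing time (a new reading comes with each control period).
- cams.capture(name): name is "scene" or "top" or "wrist"; returns a dict with "pixels" (480x640x3 uint8, blue, green, red), "vertical_fov" (degrees; the focal length in pixels is half the picture's height over the tangent of half this angle, whatever the lens; pixels are square), "cx", "cy" (the principal point, pixels), "extrinsics" (4x4, takes a point from camera to world coordinates); the wrist camera has in their place "mount" (4x4, takes a point from camera to tool coordinates, whose origin is the TCP and whose axes are the tool frame's). Camera axes: x right, y up, looking along -z (the intrinsics and any distortion apply to the point x, -y, -z); pixel columns grow to the right and rows downward; lengths in mm; the calibration is good to about 2 mm. A picture is of the moment at which its call begins: read the wrist's pose just before it. There is no depth.
- job.hand_in(): hands the job in, once; it reports no verdict.
The state is a dict: "time_s": time; "q": joint angles; "dq": joint speeds; "tau": joint torques, N m; "tcp_pos": TCP position; "eef_rot": TCP orientation; "contact_force": force on the tool from outside, world axes, zero at the start; "moment": the same for the moment, N m; "gripper_width": finger opening in mm.
Only numpy, scipy, OpenCV 4.12 (cv2) and the standard library are available. Lean on these libraries where they do the work, as an engineer would, in place of code of your own. Each camera call takes 0.05 s, during which the arm holds its last target. There are 200 camera calls.

TASK

Take the stack on the repair bench apart from the top: first set the heat sink base down in the square tray, then open the hinged case, lay the drive flat inside it, close the lid fully, and last lay the power adapter flat in the long tray with its top still up. Let go of everything and do not disturb the mug or the solder spool.

Things in the scene. Friction and masses are not known exactly. Their poses are not given: they have to be found in the camera images.
- heatsink_center (a point): Finned heat sink, bare aluminium, the top of the stack; 44 (x) by 40 (y) by 28 mm high, fins running along its x axis, z up; grip it across y. The point is its centre, half-way up (14 mm above its underside). About 0.12 kg.
- drive_center (a point): Portable drive, a flat white plastic block with rounded edges, in the middle of the stack (under the heat sink, on the power adapter); 80 (x) by 50 (y) by 16 mm thick, z up. The point is its centre, 8 mm above its underside. About 0.15 kg.
- adapter_center (a point): Power adapter, a black plastic brick with a grey panel on its top, the bottom of the stack, lying on the bench; 130 (x) by 48 (y) by 32 mm high, z up. The point is its centre, 16 mm above its underside. About 0.25 kg.
- square_tray: Small square open tray of blue plastic, fixed to the bench; 68 by 68 mm outside, 12 mm high, walls and floor 3 mm (62 by 62 mm inside). Origin at the centre of its underside on the bench, x and y along its sides, z up. For the heat sink.
- long_tray: Long open tray of blue plastic, fixed to the bench; 158 (x) by 76 (y) mm outside, 12 mm high, walls and floor 3 mm (152 by 70 mm inside). Origin at the centre of its underside on the bench, z up. For the power adapter, lengthwise along the tray's x.
- case: Base of a black clamshell case, fixed; 130 (x) by 140 (y) mm outside, 34 mm high, walls and floor 4 mm (122 by 132 mm inside). Origin at the centre of its underside on the bench, z up. The lid's hinge axis runs along y through (65, 0, 34) mm. For the drive, flat on the floor; long side along the case's x leaves the fingers most room.
- lid (a joint): Opening angle of the case's lid in rad: 0 shut, 1.9 fully open (leaning back past upright); at the start it is shut or slightly ajar. The lid is a shell 130 by 140 mm and 12 mm deep, 0.12 kg; its hinge is stiff (about 0.16 N m of friction), so it stays where it is left.
- lid_tab (a point): Grip tab of the lid: aluminium block 34 mm long (sticking out forward from the middle of the lid's front edge, along the lid's -x), 24 mm wide (y), 10 mm thick. The point: mid-width, mid-thickness, 20 mm out from the edge, (-150, 0, 6) mm from the hinge axis in the lid's frame, whose axes turn with it. Can be pinched across its width from above, lid shut or open.
- mug: White ceramic mug, bystander beyond the work; rim radius 40 mm, 90 mm high, handle at its y. Origin at the centre of its underside.
- spool: Metal spool of solder standing on end, bystander beyond the work; 52 mm across, 40 mm high. Origin at the centre of its underside.
There are look-alikes about, which are no part of the job. Of the things that look like the square_tray, take the one that is farthest to the robot's right at the start. Several things look just like the part that bears adapter_center: the one meant starts farthest to the robot's left.

How it is judged:
By the outcome, as a careful person would: the job done as asked, in the order asked, and still so for the second after the job is handed in, with the robot touching nothing.
It also fails if it takes over 128 s, if anything falls off the work surface, if the arm or the gripper's body presses on something with over 40 N, if the wrist force passes 120 N, or if a joint passes its speed limit or range.

## Working session

There is one attempt and no reset: what is moved stays moved. The work goes in short steps, Python scripts to look and compute and a shell command to move; the robot and the scene stay as the last step left them, time stands still between calls to the robot, and variables do not carry over. Pictures are saved under pics/ and viewed, about 12 in all and at most 16, crops included, and the job is handed in when it is done.

```bash
mkdir -p pics; python3 - <<'E'
from rig import r,cams
import cv2,numpy as np
s=r.get_state();print({k:np.round(v,3).tolist() for k,v in s.items()})
for n in["scene","top","wrist"]:
    c=cams.capture(n);cv2.imwrite(f"pics/{n}0.png",c["pixels"])
    print(n,[(k,np.round(v,4).tolist()) for k,v in c.items() if k!="pixels"])
E
```

```text
{'time_s': 0.0, 'q': [1.182, 0.334, 0.04, 1.466, -0.013, 1.343, -0.058], 'dq': [-0.0, -0.0, 0.001, 0.0, 0.001, -0.001, -0.0], 'tau': [-0.0, -65.636, 1.335, -40.38, -0.06, 0.045, 0.0], 'tcp_pos': [185.566, -622.453, 221.662], 'eef_rot': [-1.572, -0.0, -2.852], 'contact_force': [0.251, 0.85, 0.041], 'moment': [0.029, 0.006, -0.03], 'gripper_width': 87.006}
scene [('vertical_fov', 51.2035), ('cx', 322.2386), ('cy', 236.9341), ('extrinsics', [[-0.0582, -0.7451, 0.6644, 1240.8441], [0.9981, -0.0315, 0.0521, 51.4327], [-0.0179, 0.6662, 0.7456, 818.0988], [0.0, 0.0, 0.0, 1.0]])]
top [('vertical_fov', 53.7259), ('cx', 315.4163), ('cy', 232.5677), ('extrinsics', [[-0.0156, 0.9948, -0.1009, 462.8046], [-0.9999, -0.0153, 0.0042, 14.4597], [0.0026, 0.1009, 0.9949, 983.0819], [0.0, 0.0, 0.0, 1.0]])]
wrist [('vertical_fov', 61.0088), ('cx', 316.6704), ('cy', 241.4629), ('mount', [[0.0003, -0.956, -0.2932, -80.0857], [-0.0005, 0.2932, -0.956, -161.9623], [1.0, 0.0004, -0.0004, -0.4783], [0.0, 0.0, 0.0, 1.0]])]
```

View pics/scene0.png

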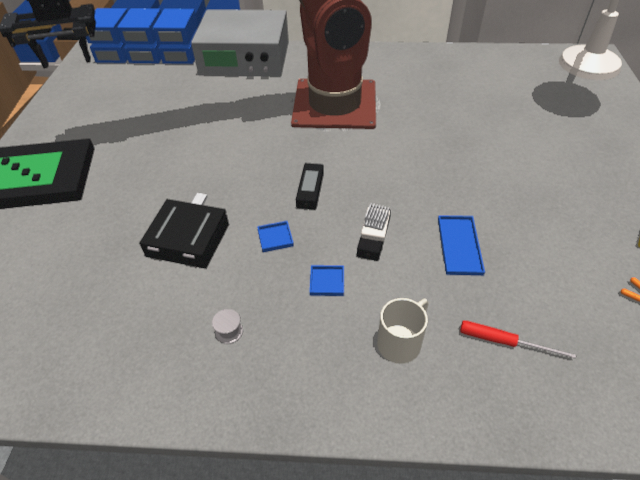

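View pics/top0.png

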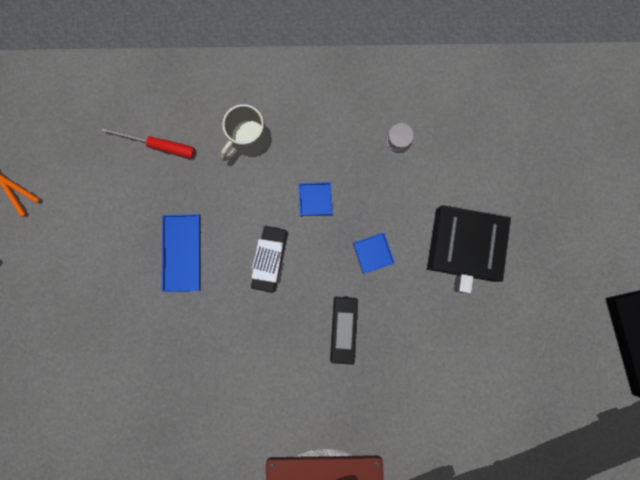

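The scene view and top view agree. In top, the stack is at (266,260), the square tray that is meant (farthest right) at (374,253), and the long tray at (181,253). The case is at (470,243) with its tab at (466,284), facing the robot. The lone adapter at (344,330) and the tray at (316,199) are look-alikes. The mug is at (243,125) and the spool at (400,137).

```bash
cat > h.py <<'E'
import cv2,numpy as np
from rig import r,cams
from scipy.spatial.transform import Rotation as Ro
class V:
    def __init__(s,n):
        st=r.get_state();c=cams.capture(n);s.im=c["pixels"];s.f=240/np.tan(np.radians(c["vertical_fov"])/2);s.cx,s.cy=c["cx"],c["cy"]
        if "mount" in c:
            T=np.eye(4);T[:3,:3]=Ro.from_euler("xyz",st["eef_rot"]).as_matrix();T[:3,3]=st["tcp_pos"];s.E=T@c["mount"]
        else: s.E=np.array(c["extrinsics"])
        s.o=s.E[:3,3]
    def ray(s,uv):
        uv=np.atleast_2d(np.float64(uv));d=np.c_[(uv[:,0]-s.cx)/s.f,-(uv[:,1]-s.cy)/s.f,-np.ones(len(uv))]@s.E[:3,:3].T
        return d/np.linalg.norm(d,axis=1)[:,None]
    def pl(s,uv,z):
        d=s.ray(uv);return s.o+d*((z-s.o[2])/d[:,2])[:,None]
    def px(s,P):
        c=(np.atleast_2d(P)-s.o)@s.E[:3,:3];return np.c_[s.cx-s.f*c[:,0]/c[:,2],s.cy+s.f*c[:,1]/c[:,2]]
    def mask(s,lo,hi): return cv2.inRange(cv2.cvtColor(s.im,cv2.COLOR_BGR2HSV),np.array(lo),np.array(hi))
    def blobs(s,lo,hi,amin=100):
        return [c for c in cv2.findContours(s.mask(lo,hi),cv2.RETR_EXTERNAL,cv2.CHAIN_APPROX_NONE)[0] if cv2.contourArea(c)>amin]
    def rect(s,c,z):
        (a,b),(w,h),t=cv2.minAreaRect(np.float32(s.pl(c.reshape(-1,2),z)[:,:2]))
        if w<h: w,h,t=h,w,t+90
        return np.round([a,b,w,h,(t+90)%180-90],1)
def meet(v1,p1,v2,p2):
    d1,d2=v1.ray(p1)[0],v2.ray(p2)[0];t=np.linalg.lstsq(np.c_[d1,-d2],v2.o-v1.o,rcond=None)[0]
    a,b=v1.o+t[0]*d1,v2.o+t[1]*d2;return np.round((a+b)/2,1),round(float(np.linalg.norm(a-b)),1)
E
python3 - <<'E'
from h import *
for n in("top","scene"):
    v=V(n);print(n)
    for nm,lo,hi,z in(("blue",(105,150,80),(125,255,255),12),("white",(0,0,170),(180,40,255),50),("black",(0,0,0),(180,255,45),46)):
        for c in v.blobs(lo,hi,60):
            m=cv2.moments(c);print(nm,np.round([m["m10"]/m["m00"],m["m01"]/m["m00"]],1),v.rect(c,z))
E
python3 - <<'E'
import cv2
a=cv2.imread("pics/scene0.png");b=cv2.imread("pics/top0.png")
x=cv2.resize(a[180:280,130:250],(400,333));y=cv2.resize(a[190:270,340:410],(380,434));
z=cv2.resize(b[215:305,235:305],(400,514))
import numpy as np
o=np.zeros((600,800,3),np.uint8);o[:333,:400]=x[:333];o[:434,400:780]=y
cv2.imwrite("pics/c1.png",o)
E
```

```text
top
blue [373.3 252.6] [ 518.3 -107.7   67.2   66.1  -72.6]
blue [180.6 252.6] [525.1 287.2 156.3  76.3   1. ]
blue [315.  198.4] [632.6  10.2  67.7  66.2   1.2]
white [465.9 283.4] [ 453.  -282.9   32.1   22.1  -10.8]
white [267.5 260.6] [504.6 107.4  77.5  47.7 -10.3]
white [242.5 123.7] [ 7.809e+02  1.548e+02  7.940e+01  7.900e+01 -2.000e-01]
black [345.9 344.7] [367.3 -41.9 125.9  45.   -4.4]
black [627.6 333.2] [ 335.  -583.3  201.2   64.8   -4.8]
black [468.8 243.3] [ 531.6 -293.6  148.9  131.3   79.1]
scene
blue [326.3 280.2] [638.1  10.3  72.3  66.6   2.5]
blue [274.9 236.1] [ 523.3 -107.8   73.8   67.3   17.4]
blue [460.2 245.5] [528.9 287.6 163.5  77.2   0.8]
blue [25.1 52.6] [ -245.3 -1027.7   149.3    46.3    38.9]
blue [48.6 48.5] [-278.2 -954.1  186.1   56.7   36.7]
blue [150.7  29.7] [-425.4 -642.6  530.7  458.1  -89.1]
blue [24.   7.7] [ -584.3 -1197.2   123.3    59.9    29.9]
white [548.2 348.4] [793.3 394.1  91.    4.9  74.7]
white [225.3 320.3] [ 763.7 -164.7   49.1   48.    63.9]
white [404. 317.] [ 7.414e+02  1.551e+02  8.490e+01  8.480e+01 -6.000e-01]
white [374. 231.] [517.1 105.2  62.1  50.4 -10.3]
white [198.6 198. ] [ 452.1 -284.2   35.    24.9  -11.4]
white [600.4  62.3] [-172.1  777.9  163.5  107.6  -25.4]
white [572.   53.1] [-217.   703.3  150.3   48.9  -31.3]
black [369. 249.] [581.2  93.8  50.8  46.4 -10.3]
black [184.7 233.4] [ 549.7 -292.   162.2  161.8   79.1]
black [309.3 186.3] [395.8 -40.7 148.4  47.   -4.5]
black [ 52.6 174.5] [ 375.7 -688.8  233.3  227.6  -78.2]
black [38.4 31.2] [ -326.3 -1004.4    77.     27.8   -73.5]
black [344.2  28.5] [-375.7   16.2  291.1  127.2   -5.1]
black [53.4 23.3] [-344.  -981.   526.4  309.9   17.9]
```

View pics/c1.png

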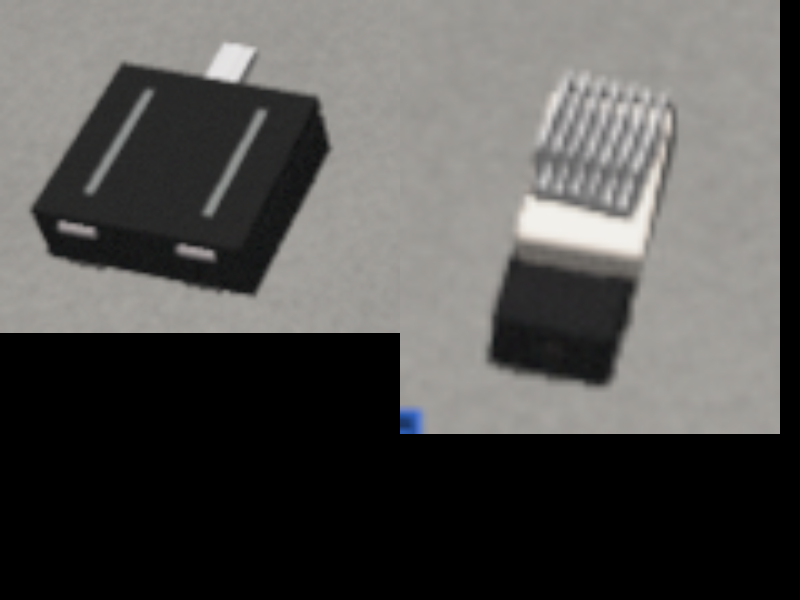

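Measured so far:

| Thing | Position (mm) | Yaw |
|---|---|---|
| Stack | about (507,106) | −10.3° |
| Square tray | (519,−108) | 17° |
| Long tray | (526,287) | 1° |
| Tab | (453,−283) | −11° |

The crop shows the lid shut, or nearly so. I'll head for the stack now.

```bash
python3 -m handwheel '[[[-0.0365,0,-0.0123],0],[[-0.0365,0,-0.0123],0],[[-0.0365,0,-0.0123],0],[[-0.0365,0,-0.0123],0],[[-0.0365,0,-0.0123],0],[[-0.0365,0,-0.0123],0],[[-0.0365,0,-0.0123],0],[[-0.0365,0,-0.0123],0],[[-0.0365,0,-0.0123],0],[[-0.0365,0,-0.0123],0]]'
python3 -m handwheel '[[[-0.011,0,-0.048],0],[[-0.011,0,-0.048],0],[[-0.011,0,-0.048],0],[[-0.011,0,-0.048],0],[[-0.011,0,-0.048],0],[[-0.011,0,-0.048],0],[[-0.011,0,-0.048],0],[[-0.011,0,-0.048],0],[[-0.011,0,-0.048],0],[[-0.011,0,-0.048],0]]'
python3 -m handwheel '[[[0,0,0],-8.5],[[0,0,0],-8.5],[[0,0,0],-8.5],[[0,0,0],-8.5],[[0,0,0],-8.5],[[0,0,0],-8.5],[[0,0,0],-8.5],[[0,0,0],-8.5],[[0,0,0],-8.5],[[0,0,0],-8.5]]'
python3 -m handwheel '[[[0,0,0],-8.5],[[0,0,0],-8.5],[[0,0,0],-8.5],[[0,0,0],-8.5],[[0,0,0],-8.5],[[0,0,0],-8.5],[[0,0,0],-8.5],[[0,0,0],-8.5],[[0,0,0],0]]'
cat >> h.py <<'E'
def to(x=None,y=None,z=None,yaw=None):
    "shift in tool axes (m) from the pose now to a world target; turn about tool y in deg (move first, then turn)"
    s=r.get_state();p=np.array(s["tcp_pos"]);R=Ro.from_euler("xyz",s["eef_rot"]).as_matrix()
    g=np.array([b if a is None else a for a,b in zip((x,y,z),p)]);psi=np.degrees(np.arctan2(R[1,0],R[0,0]))
    print("at",np.round(p,1),"yaw",round(psi,1),"F",np.round(s["contact_force"],1),"w",round(float(s["gripper_width"]),1),"t",round(float(s["time_s"]),1))
    print("  shift",np.round(R.T@(g-p)/1000,4),"turn",None if yaw is None else round((psi-yaw+180)%360-180,2))
E
python3 - <<'E'
from h import *
to(508,106,230,-10.3)
v=V("wrist");cv2.imwrite("pics/w1.png",v.im)
E
```

```text
time_s: 1.25
tcp_pos: [501.4, -399.7, 222.6]
eef_rot: [-1.571, -0.0, -2.852]
contact_force: [-0.2, -1.0, 0.0]
gripper_width: 86.8
time_s: 2.25
tcp_pos: [468.1, 92.5, 222.8]
eef_rot: [-1.57, 0.001, -2.852]
contact_force: [0.8, 0.2, 0.1]
gripper_width: 87.2
time_s: 3.25
tcp_pos: [468.5, 90.7, 222.6]
eef_rot: [-1.571, -0.0, -1.362]
contact_force: [-0.1, 0.7, -0.4]
gripper_width: 87.3
time_s: 4.15
tcp_pos: [468.6, 90.7, 222.6]
eef_rot: [-1.571, -0.0, -0.179]
contact_force: [0.5, 0.3, 0.5]
gripper_width: 87.5
at [468.6  90.7 222.6] yaw -10.3 F [0.5 0.3 0.5] w 87.5 t 4.2
  shift [ 0.0361 -0.0074  0.0221] turn 0.05
```

View pics/w1.png

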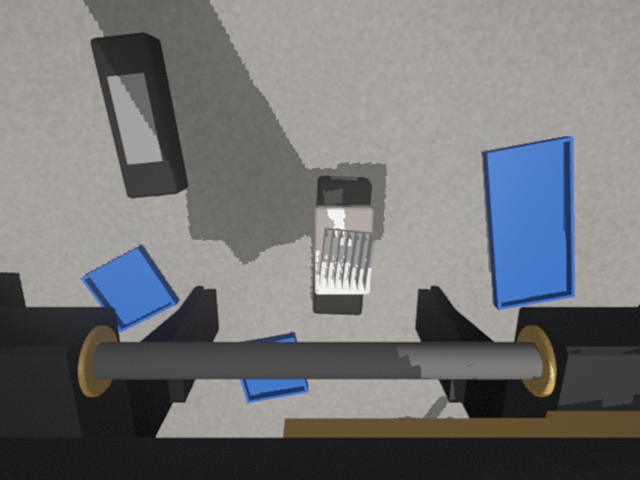

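The wrist view shows the heat sink's top at about (325–377, 228–293), slightly turned relative to the drive. The drive spans u 315–373 and starts at v 207, with the adapter beneath it. I'll move above it and look again, closer.

```bash
python3 -m handwheel '[[[0.018,0.01,0.0075],0],[[0.018,0.01,0.0075],0],[[0,0,0],0]]'
python3 - <<'E'
from h import *
to(508,106,200,-10.3)
v=V("wrist");cv2.imwrite("pics/w2.png",v.im)
a=cv2.imread("pics/w1.png")
o=np.zeros((600,800,3),np.uint8);o[:600,:400]=cv2.resize(a[170:320,295:395],(400,600));
x0,y0=240,140;o[:600,400:]=cv2.resize(v.im[y0:y0+240,x0:x0+160],(400,600))
cv2.imwrite("pics/c2.png",o)
E
```

```text
time_s: 4.5
tcp_pos: [507.5, 99.1, 201.1]
eef_rot: [-1.57, 0.002, -0.186]
contact_force: [-0.2, -0.2, 0.5]
gripper_width: 87.0
at [507.5  99.1 201.1] yaw -10.7 F [-0.2 -0.2  0.5] w 87.0 t 4.5
  shift [-0.0008  0.0011  0.0069] turn -0.37
```

View pics/c2.png

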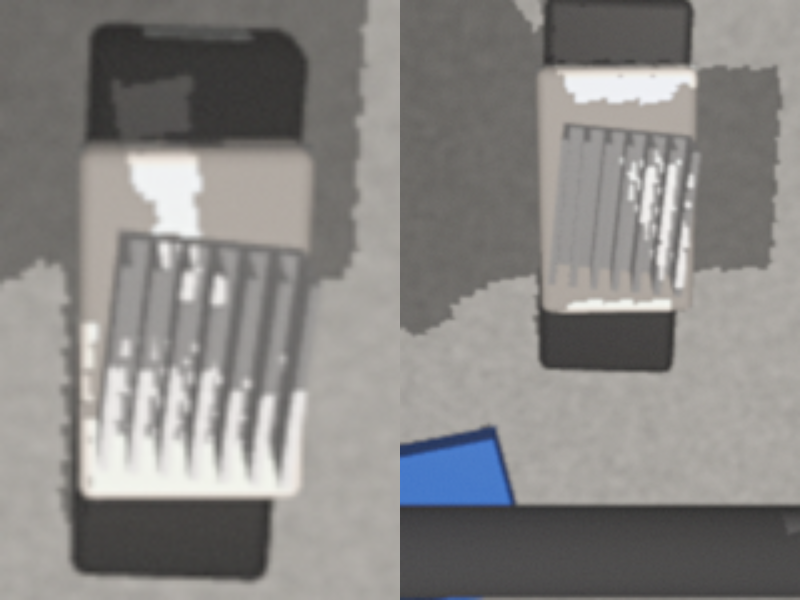

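```bash
cat > m.py <<'E'
from h import *
def at(v,p,rot):
    T=np.eye(4);T[:3,:3]=Ro.from_euler("xyz",rot).as_matrix();T[:3,3]=p
    import copy;w=copy.copy(v);w.E=T@cams.capture("wrist")["mount"];w.o=w.E[:3,3];return w
E
python3 - <<'E'
from m import *
b=V("wrist");a=at(b,[468.6,90.7,222.6],[-1.571,0,-0.179])
L1=dict(hTL=(325.5,228.7),hTR=(371.5,232.5),dTL=(315,207),dTR=(373.2,207.5),dBL=(315,294.2),dBR=(370,294.2))
L2=dict(hTL=(306,190.4),hTR=(357.5,194.5),dTL=(295.2,167.2),dTR=(358.8,166.4),dBL=(297.2,264.4),dBR=(356,263.2))
for k in L1: print(k,*meet(a,L1[k],b,L2[k]),b.pl(L2[k],76 if k[0]=="h" else 48).round(1))
for k,uv in dict(hBL=(300.8,256),hBR=(354.5,261.5)).items(): print(k,b.pl(uv,76).round(1))
to(508,106,200)
E
```

```text
hTL [477.1  96.4  57.6] 0.1 [[474.2  97.4  76. ]]
hTR [488.1 134.1  54.2] 0.5 [[483.8 133.   76. ]]
dTL [459.8  90.8  46.5] 0.3 [[459.6  91.1  48. ]]
dTR [467.3 138.5  53.5] 0.4 [[468.  139.2  48. ]]
dBL [536.8  76.9  50.4] 0.6 [[537.6  76.9  48. ]]
dBR [540.1 124.2  62.4] 0.0 [[545.4 124.7  48. ]]
hBL [[521.8  84.2  76. ]]
hBR [[533.5 122.9  76. ]]
at [506.3  99.  202.6] yaw -10.5 F [ 0.  -0.2  0.7] w 87.0 t 4.7
  shift [0.0004 0.0026 0.0072] turn None
```

Near face of the heat sink: its lower edge triangulates at z≈55 (about base height) and is 39 mm wide. That gives centre ≈(505,109) and yaw −16.5°. The drive's centre is ≈(503,108), yaw −10.5°, and its top is at ≈50 (48 expected). I'll grip the heat sink high, with the tips above where the tray rim will be.

```bash
python3 -m handwheel '[[[-0.003,0,0.01],0],[[0,0.02,0],6],[[0,0.03,0],0],[[0,0.03,0],0],[[0,0.02,0],0],[[0,0,0],0],[[0,0,0],0]]'
python3 -c "
from h import *
to(505.3,109.3,60.5,-16.5);v=V('wrist');cv2.imwrite('pics/w3.png',v.im)"
```

```text
time_s: 5.35
tcp_pos: [505.6, 110.0, 103.5]
eef_rot: [-1.57, -0.0, -0.286]
contact_force: [0.0, 1.1, 0.4]
gripper_width: 86.9
at [505.6 110.  103.5] yaw -16.4 F [0.  1.1 0.4] w 86.9 t 5.3
  shift [-0.0001  0.043  -0.0008] turn 0.1
```

View pics/w3.png

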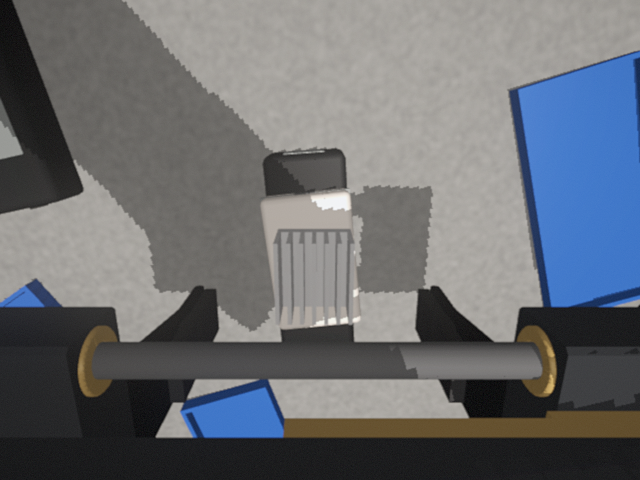

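The fins now run straight up the picture, with the heat sink centred at u≈315 (principal point 317). The view is aligned, so I'll descend and grip.

```bash
python3 -m handwheel '[[[0,0.022,0],0],[[0,0.021,0],0],[[0,0,0],0],[[0,0,0],0]]'
python3 -m handwheel '[[[0,0,0],0],[[0,0,0],0],[[0,0,0],0],[[0,0,0],0],[[0,0,0],0],[[0,0,0],0],[[0,0,0],0],[[0,0,0],0]]' 0.03
python3 -m handwheel '[[[0,-0.005,0],0],[[0,-0.015,0],0],[[0,-0.04,0],0],[[0,-0.04,0],0],[[0,0,0],0]]'
python3 -c "
from h import *
to(518.5,-107.6,160,17.2)"
```

```text
time_s: 5.8
tcp_pos: [506.2, 109.7, 60.9]
eef_rot: [-1.57, -0.001, -0.286]
contact_force: [-0.8, 0.0, 0.0]
gripper_width: 86.8
time_s: 6.6
tcp_pos: [505.6, 109.3, 59.6]
eef_rot: [-1.571, 0.0, -0.286]
contact_force: [0.3, -0.1, 0.2]
gripper_width: 39.8
time_s: 7.1
tcp_pos: [508.7, 110.6, 166.1]
eef_rot: [-1.567, -0.008, -0.286]
contact_force: [-0.1, -0.1, -1.7]
gripper_width: 39.8
at [508.7 110.6 166.1] yaw -16.4 F [-0.1 -0.1 -1.7] w 39.8 t 7.1
  shift [ 0.0709  0.0059 -0.2066] turn -33.58
```

Gripped at 39.8 mm wide and lifted. Next, over to the square tray.

```bash
python3 -m handwheel '[[[0.0142,0,-0.0413],0],[[0.0142,0,-0.0413],0],[[0.0142,0,-0.0413],0],[[0.0142,0,-0.0413],0],[[0.0142,0,-0.0413],0],[[0,0.02,0],-8.4],[[0,0.02,0],-8.4],[[0,0.02,0],-8.4],[[0,0,0],-8.4],[[0,0,0],0]]'
python3 -c "
from h import *
to(518.5,-107.6,17,17.2);v=V('wrist');cv2.imwrite('pics/w4.png',v.im)
for c in v.blobs((105,150,60),(125,255,255),400): print(v.rect(c,12),cv2.boundingRect(c))"
```

```text
time_s: 8.1
tcp_pos: [515.1, -108.7, 99.5]
eef_rot: [-1.57, 0.001, 0.303]
contact_force: [0.1, 0.0, -0.3]
gripper_width: 39.7
at [ 515.1 -108.7   99.5] yaw 17.3 F [ 0.1  0.  -0.3] w 39.7 t 8.1
  shift [ 0.0036  0.0825 -0.    ] turn 0.15
[ 508.  -111.9   66.5   49.8  -72.6] (262, 199, 106, 76)
```

View pics/w4.png

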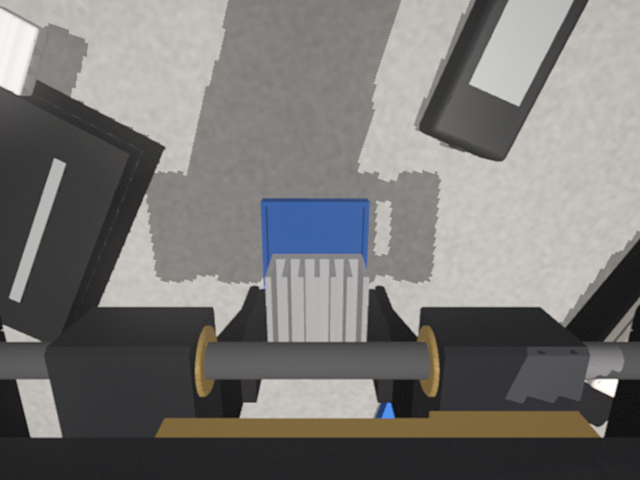

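The tray shows at u 262–369 with the heat sink centred over it at u≈317, both square to the tool. Its near edge puts the tray centre at (517,−109), which agrees with the top view. Lowering.

```bash
python3 -m handwheel '[[[0.002,0.03,0],0],[[0,0.03,0],0],[[0,0.015,0],0],[[0,0.005,0],0],[[0,0.0025,0],0],[[0,0,0],0],[[0,0,0],0]]'
```

```text
time_s: 8.85
tcp_pos: [518.2, -108.4, 18.2]
eef_rot: [-1.572, -0.001, 0.3]
contact_force: [0.3, -0.6, -0.7]
gripper_width: 39.5
```

```bash
python3 -m handwheel '[[[0,0.001,0],0],[[0,0.001,0],0],[[0,0.001,0],0],[[0,0,0],0]]'
```

```text
time_s: 9.25
tcp_pos: [517.5, -108.3, 14.5]
eef_rot: [-1.571, -0.0, 0.3]
contact_force: [-1.3, -0.6, 3.8]
gripper_width: 39.5
```

Contact at 3.8 N, so it is seated. I'll release, rise, and go to the tab.

```bash
python3 -m handwheel '[[[0,0,0],0],[[0,0,0],0],[[0,0,0],0],[[0,0,0],0]]' 0.06
python3 -m handwheel '[[[0,-0.02,0],0],[[0,-0.04,0],0],[[0,-0.04,0],0],[[0,-0.04,0],0],[[0,0,0],0]]' 0.06
python3 -c "
from h import *
to(453,-283,150,-10.9);v=V('wrist');cv2.imwrite('pics/w5.png',v.im)"
```

```text
time_s: 9.65
tcp_pos: [517.3, -108.2, 14.0]
eef_rot: [-1.571, 0.0, 0.3]
contact_force: [0.2, 0.3, -0.3]
gripper_width: 58.1
time_s: 10.15
tcp_pos: [520.5, -108.5, 159.7]
eef_rot: [-1.575, -0.007, 0.3]
contact_force: [1.0, 0.4, 0.2]
gripper_width: 60.1
at [ 520.5 -108.5  159.7] yaw 17.2 F [1.  0.4 0.2] w 60.1 t 10.2
  shift [-0.1162  0.0095 -0.1467] turn 28.11
```

View pics/w5.png

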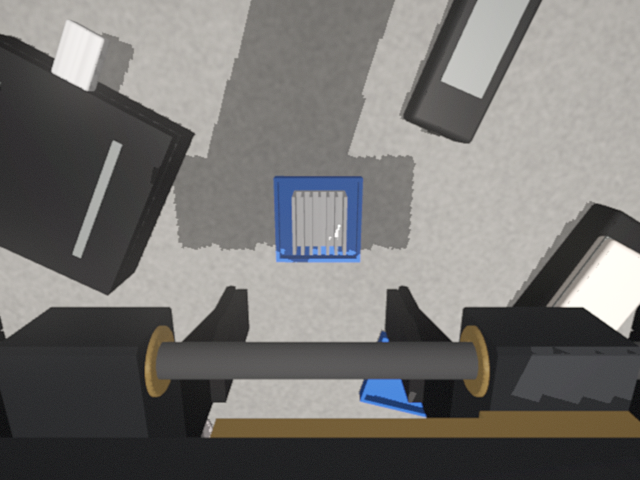

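The heat sink sits inside the tray, seen at (275–362, 177–262). Next, the tab.

```bash
python3 -m handwheel '[[[-0.029,0,-0.0367],0],[[-0.029,0,-0.0367],0],[[-0.029,0,-0.0367],0],[[-0.029,0,-0.0367],0],[[0,0,0],7],[[0,0,0],7],[[0,0,0],7],[[0,0,0],7],[[0,0,0],0]]'
python3 -c "
from h import *
v=V('wrist');cv2.imwrite('pics/w6.png',v.im);t=V('top');s=V('scene')
print(meet(t,(465.9,283.4),s,(198.6,198)))
for c in v.blobs((0,0,150),(180,40,255),400):
  b=cv2.boundingRect(c);m=cv2.moments(c);u=(m['m10']/m['m00'],m['m01']/m['m00']);print(b,np.round(u,1),v.rect(c,45),meet(v,u,t,(465.9,283.4)))
to(453,-283,150,-10.9)"
```

```text
time_s: 11.1
tcp_pos: [449.2, -282.4, 152.6]
eef_rot: [-1.57, 0.002, -0.19]
contact_force: [0.8, -0.1, -0.0]
gripper_width: 60.2
(array([ 452.8, -283.1,   50.7]), 0.9)
(299, 224, 35, 46) [315.8 246.3] [ 453.8 -283.8   32.7   23.7  -10.9] (array([ 452.7, -283.6,   47.3]), 0.1)
(334, 0, 306, 342) [489.8 145.7] [ 437.1 -156.3  227.5  219.3   -9.4] (array([ 420.6, -227.6,  199. ]), 69.2)
(0, 0, 226, 342) [100.7 152.4] [ 386.7 -416.5  238.   157.8  -16.4] (array([419. , -82.6, 670.5]), 81.0)
at [ 449.6 -282.5  153.3] yaw -10.6 F [-0.3 -0.5 -0.3] w 60.3 t 11.2
  shift [0.0034 0.0033 0.0002] turn 0.31
```

View pics/w6.png

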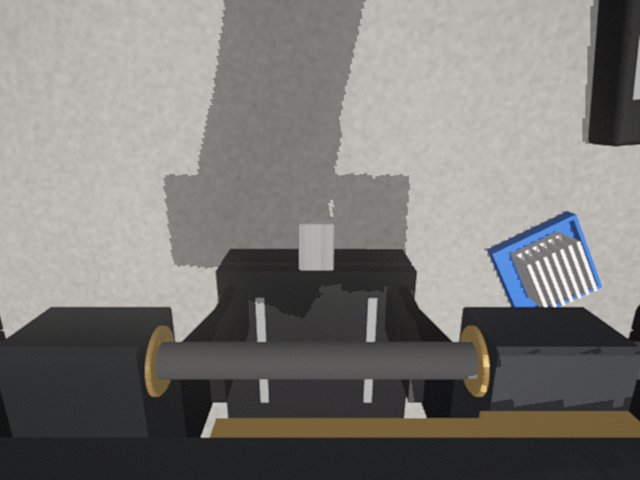

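The tab is centred at u≈316 (box 299–334 × 224–270). Its top face triangulates to (453,−283.5) at z≈47–50 (45 if shut), so the lid is slightly ajar. I'll descend and pinch.

```bash
python3 -m handwheel '[[[0,0.04,-0.0005],0.3],[[0,0.04,0],0],[[0,0.03,0],0],[[0,0.014,0],0],[[0,0,0],0],[[0,0,0],0]]'
python3 -m handwheel '[[[0,0,0],0],[[0,0,0],0],[[0,0,0],0],[[0,0,0],0],[[0,0,0],0],[[0,0,0],0],[[0,0,0],0]]' 0.01
python3 -c "
from h import *
to(450,-283,28,-10.9)
for a in [.03,.15,.3,.45,.6,.75,.9,1.05,1.2,1.35,1.5,1.65,1.75]:
  print(a,round(-150*np.cos(a)+6*np.sin(a),1),round(150*np.sin(a)+6*np.cos(a),1))"
```

```text
time_s: 11.85
tcp_pos: [450.6, -283.6, 31.1]
eef_rot: [-1.571, -0.001, -0.193]
contact_force: [0.2, -0.1, 0.8]
gripper_width: 59.9
time_s: 12.55
tcp_pos: [449.9, -283.0, 30.1]
eef_rot: [-1.571, 0.0, -0.194]
contact_force: [0.9, 0.5, 0.9]
gripper_width: 23.8
at [ 449.9 -283.    30.1] yaw -11.1 F [0.9 0.5 0.9] w 23.8 t 12.6
  shift [0.0001 0.0021 0.    ] turn -0.19
0.03 -149.8 10.5
0.15 -147.4 28.3
0.3 -141.5 50.1
0.45 -132.5 70.6
0.6 -120.4 89.6
0.75 -105.7 106.6
0.9 -88.5 121.2
1.05 -69.4 133.1
1.2 -48.8 142.0
1.35 -27.0 147.7
1.5 -4.6 150.0
1.65 17.8 149.1
1.75 32.6 146.5
```

Pinched at 23.8 mm, the tab's width. I'll swing it along the arc and check the force half-way.

```bash
python3 -m handwheel '[[[0.001,-0.009,0],0],[[0.0014,-0.0088,0],0],[[0.003,-0.011,0],0],[[0.003,-0.0108,0],0],[[0.0042,-0.0103,0],0],[[0.0048,-0.0102,0],0],[[0.006,-0.0096,0],0],[[0.0061,-0.0094,0],0],[[0,0,0],0]]'
python3 -m handwheel '[[[0.0072,-0.0087,0],0],[[0.0075,-0.0083,0],0],[[0.0086,-0.0075,0],0],[[0.0086,-0.0071,0],0],[[0.0095,-0.0062,0],0],[[0.0096,-0.0057,0],0],[[0.0103,-0.0047,0],0],[[0.0103,-0.0042,0],0],[[0,0,0],0]]'
```

```text
time_s: 13.45
tcp_pos: [479.9, -288.9, 110.7]
eef_rot: [-1.571, -0.001, -0.193]
contact_force: [-1.8, 3.9, 0.8]
gripper_width: 23.7
time_s: 14.35
tcp_pos: [551.0, -302.7, 162.2]
eef_rot: [-1.571, -0.002, -0.193]
contact_force: [0.9, 4.1, 0.0]
gripper_width: 23.7
```

```bash
python3 -m handwheel '[[[0.0109,-0.0032,0],0],[[0.0109,-0.0025,0],0],[[0.0112,-0.0015,0],0],[[0.0112,-0.0008,0],0],[[0.0112,0.0002,0],0],[[0.0112,0.0007,0],0],[[0.0148,0.0026,0],0],[[0,0,0],0]]'
python3 -m handwheel '[[[0,0,0],0],[[0,0,0],0],[[0,0,0],0],[[0,-0.02,0],0],[[0,-0.04,0],0],[[0,-0.04,0],0],[[0,0,0],0]]' 0.06
python3 -c "
from h import *
to(503,108,230,-10.5)
for n in('top','scene'):
  v=V(n);cv2.imwrite(f'pics/{n}1.png',v.im)
a=cv2.imread('pics/scene1.png')[130:330,110:430];cv2.imwrite('pics/c3.png',cv2.resize(a,(800,500)))"
```

```text
time_s: 15.15
tcp_pos: [631.0, -318.3, 166.7]
eef_rot: [-1.571, -0.003, -0.193]
contact_force: [2.2, 4.2, 2.5]
gripper_width: 23.8
time_s: 15.85
tcp_pos: [630.6, -319.8, 273.3]
eef_rot: [-1.574, -0.01, -0.195]
contact_force: [0.5, -0.5, 0.8]
gripper_width: 59.2
at [ 630.6 -319.8  273.3] yaw -11.2 F [ 0.5 -0.5  0.8] w 59.2 t 15.8
  shift [-0.2084  0.0401  0.3951] turn -0.66
```

View pics/c3.png

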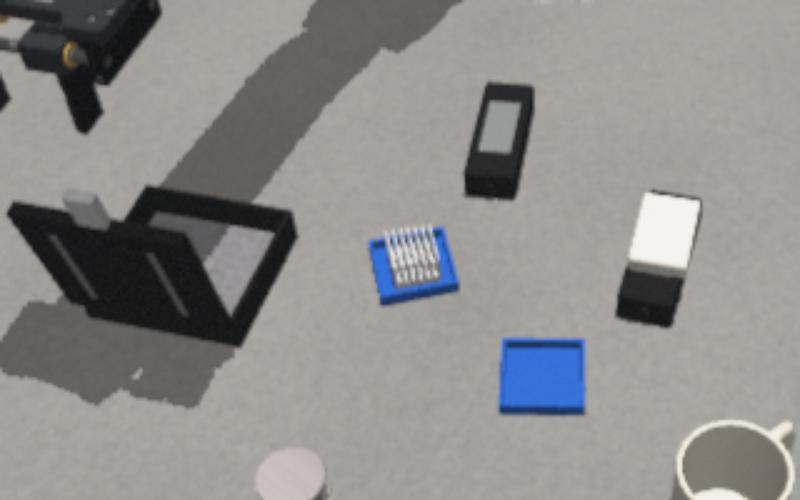

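The lid stands open past upright, with the grey floor visible, and the heat sink is in its tray. On to the drive, lying bare on the adapter.

```bash
python3 -m handwheel '[[[-0.0208,0,0.0395],0],[[-0.0208,0,0.0395],0],[[-0.0208,0,0.0395],0],[[-0.0208,0,0.0395],0],[[-0.0208,0,0.0395],0],[[-0.0208,0,0.0395],0],[[-0.0208,0,0.0395],0],[[-0.0208,0,0.0395],0],[[-0.0208,0,0.0395],0],[[-0.0208,0,0.0395],-0.7]]' 0.075
python3 -m handwheel '[[[0,0.04,0],0],[[0,0.04,0],0],[[0,0.04,0],0],[[0,0,0],0],[[0,0,0],0]]'
python3 -c "
from h import *
v=V('wrist');cv2.imwrite('pics/w7.png',v.im);t=V('top');s=V('scene')
for n,q in (('w',v),('t',t),('s',s)):
 for c in q.blobs((0,0,115),(25,60,255),400):
  P=q.pl(c.reshape(-1,2),48);
  b=cv2.boundingRect(c)
  m=cv2.moments(c);u=(m['m10']/m['m00'],m['m01']/m['m00'])
  if np.linalg.norm(q.pl(u,48)[0,:2]-[503,108])<40: print(n,b,np.round(u,1),q.rect(c,48),cv2.contourArea(c))
to(503,108,36,-10.5)"
```

```text
time_s: 16.95
tcp_pos: [499.3, 110.1, 264.7]
eef_rot: [-1.572, 0.001, -0.182]
contact_force: [0.2, 0.7, -1.1]
gripper_width: 75.3
time_s: 17.45
tcp_pos: [500.2, 108.9, 145.9]
eef_rot: [-1.571, 0.002, -0.182]
contact_force: [0.1, -0.2, 2.0]
gripper_width: 75.0
at [502.1 109.5 148.1] yaw -10.4 F [0.  0.5 0.8] w 75.1 t 17.6
  shift [ 0.0008  0.1121 -0.0014] turn 0.08
```

View pics/w7.png

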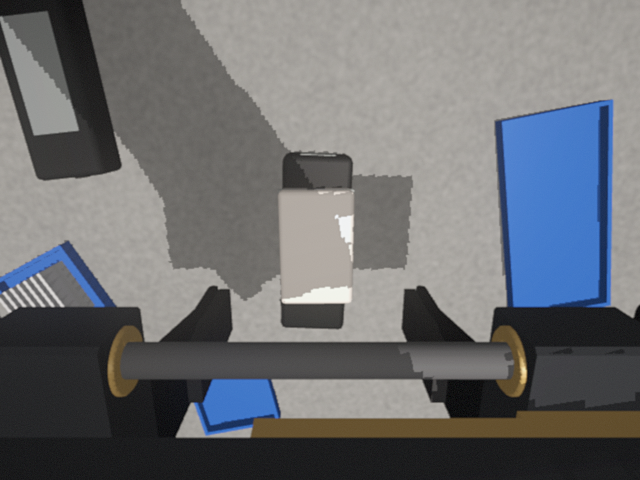

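The drive is at u 279–353, v 189–303, centred on the jaws and square to them. The fingers have about 12 mm to spare each side. Descend and grip.

```bash
python3 -m handwheel '[[[0.001,0.04,-0.001],0],[[0,0.04,0],0],[[0,0.02,0],0],[[0,0.01,0],0],[[0,0,0],0],[[0,0,0],0]]'
python3 -c "
from h import *
to(503,108,37,-10.5)"
```

```text
time_s: 18.2
tcp_pos: [502.9, 108.4, 37.7]
eef_rot: [-1.57, -0.002, -0.182]
contact_force: [0.4, 0.7, -0.5]
gripper_width: 75.4
at [502.9 108.4  37.7] yaw -10.4 F [ 0.4  0.7 -0.5] w 75.4 t 18.2
  shift [ 0.0002  0.0007 -0.0004] turn 0.1
```

```bash
python3 -m handwheel '[[[0,0,0],0],[[0,0,0],0],[[0,0,0],0],[[0,0,0],0],[[0,0,0],0],[[0,0,0],0]]' 0.04
python3 -m handwheel '[[[0,-0.005,0],0],[[0,-0.015,0],0],[[0,-0.04,0],0],[[0,-0.05,0],0],[[0,-0.05,0],0],[[0,-0.04,0],0],[[0,0,0],0]]'
python3 -c "
from h import *
to(533.5,-299,230,-10.9);t=V('top');cv2.imwrite('pics/top2.png',t.im)"
```

```text
time_s: 18.8
tcp_pos: [501.8, 108.1, 36.4]
eef_rot: [-1.571, -0.0, -0.182]
contact_force: [-1.2, -0.8, 4.1]
gripper_width: 49.9
time_s: 19.5
tcp_pos: [504.1, 109.3, 243.0]
eef_rot: [-1.568, -0.009, -0.181]
contact_force: [1.4, 0.2, -2.3]
gripper_width: 49.8
at [504.1 109.3 243. ] yaw -10.4 F [ 1.4  0.2 -2.3] w 49.8 t 19.5
  shift [ 0.1023  0.0128 -0.3964] turn 0.53
```

```bash
python3 -m handwheel '[[[0.0102,0,-0.0396],0],[[0.0102,0,-0.0396],0],[[0.0102,0,-0.0396],0],[[0.0102,0,-0.0396],0],[[0.0102,0,-0.0396],0],[[0.0102,0,-0.0396],0],[[0.0102,0,-0.0396],0],[[0.0102,0,-0.0396],0],[[0.0102,0,-0.0396],0],[[0.0102,0,-0.0396],0.5]]'
python3 -m handwheel '[[[0,0.04,0],0],[[0,0.04,0],0],[[0,0.03,0],0],[[0,0,0],0],[[0,0,0],0]]'
python3 -c "
from h import *
to(533.5,-299,9,-10.9)
v=V('wrist');cv2.imwrite('pics/w8.png',v.im)"
```

```text
time_s: 20.55
tcp_pos: [529.6, -300.9, 234.6]
eef_rot: [-1.57, 0.002, -0.19]
contact_force: [0.8, 0.4, -0.8]
gripper_width: 49.7
time_s: 21.05
tcp_pos: [530.0, -299.4, 125.8]
eef_rot: [-1.57, 0.002, -0.19]
contact_force: [0.2, -1.2, -1.1]
gripper_width: 49.5
at [ 530.  -299.4  125.8] yaw -10.9 F [ 0.2 -1.2 -1.1] w 49.5 t 21.1
  shift [0.0035 0.1168 0.001 ] turn 0.02
```

View pics/w8.png

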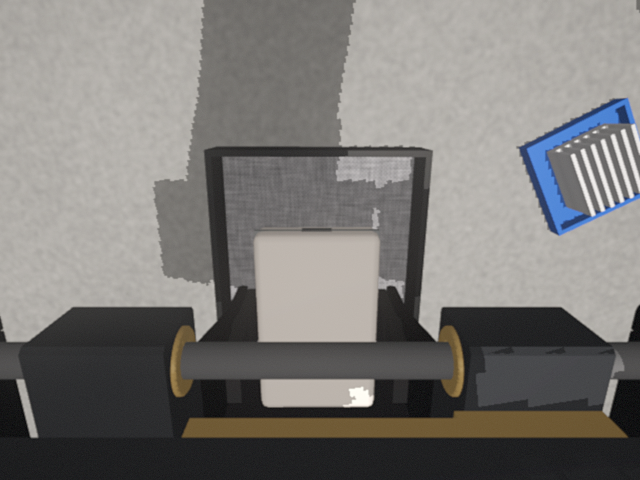

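The drive hangs centred between the case walls (u 206–432 outside, drive 255–379). Next I check the case front edge and that the adapter stayed on the bench.

```bash
python3 -c "
from h import *
v=V('wrist');p=v.pl([(206,150),(432,151)],34);print(p.round(1),np.linalg.norm(p[0]-p[1]))
m=p.mean(0);print('case centre',m+65*np.array([np.cos(np.radians(-10.9)),np.sin(np.radians(-10.9)),0]))
to(533.5,-299,9,-10.9)
a=cv2.imread('pics/top2.png')[200:320,150:450];cv2.imwrite('pics/c4.png',cv2.resize(a,(800,320)))"
```

```text
[[ 457.5 -354.8   34. ]
 [ 484.3 -218.9   34. ]] 138.5357927306662
case centre [ 534.69807599 -299.12449408   34.        ]
at [ 531.5 -300.1  128. ] yaw -10.9 F [ 0.3  0.8 -2.4] w 49.6 t 21.1
  shift [0.0015 0.119  0.0015] turn 0.01
```

View pics/c4.png

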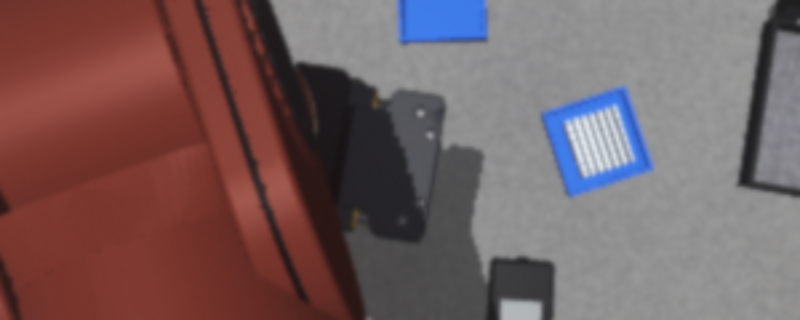

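That top view is blocked by the arm. The case centre from its front edge is (534.7,−299.1), matching. Lowering.

```bash
python3 -m handwheel '[[[0.002,0.03,0.001],0],[[0,0.035,0],0],[[0,0.03,0],0],[[0,0.012,0],0],[[0,0.006,0],0],[[0,0.002,0],0],[[0,0,0],0]]'
python3 -m handwheel '[[[0,0.001,0],0],[[0,0.001,0],0],[[0,0,0],0]]'
```

```text
time_s: 21.85
tcp_pos: [533.7, -299.7, 12.6]
eef_rot: [-1.571, -0.002, -0.19]
contact_force: [0.1, 0.1, -1.3]
gripper_width: 49.5
time_s: 22.15
tcp_pos: [532.8, -299.3, 9.5]
eef_rot: [-1.571, -0.001, -0.19]
contact_force: [-0.4, 0.3, -1.8]
gripper_width: 49.8
```

```bash
python3 -m handwheel '[[[0,0.0007,0],0],[[0,0.0007,0],0],[[0,0,0],0],[[0,0,0],0]]'
```

```text
time_s: 22.55
tcp_pos: [532.8, -299.2, 8.4]
eef_rot: [-1.571, -0.0, -0.19]
contact_force: [-3.3, 0.5, 6.0]
gripper_width: 49.4
```

Seated, at 6 N. Release and rise.

```bash
python3 -m handwheel '[[[0,0,0],0],[[0,0,0],0],[[0,0,0],0],[[0,-0.02,0],0],[[0,-0.05,0],0],[[0,-0.05,0],0],[[0,-0.05,0],0],[[0,-0.05,0],0],[[0,-0.04,0],0],[[0,0,0],0]]' 0.068
python3 -c "
from h import *
v=V('wrist');cv2.imwrite('pics/w9.png',v.im);to(630.8,-318.5,270,-11)"
```

```text
time_s: 23.55
tcp_pos: [535.0, -300.2, 274.6]
eef_rot: [-1.574, -0.01, -0.19]
contact_force: [0.3, -0.0, 0.7]
gripper_width: 68.2
at [ 534.  -299.7  271. ] yaw -10.9 F [-0.6 -1.3 -0.7] w 68.1 t 23.6
  shift [ 0.0986  0.0016 -0.0001] turn 0.1
```

View pics/w9.png

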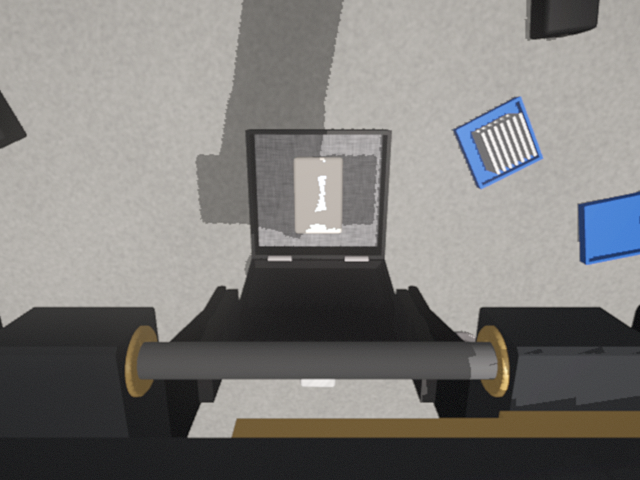

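The drive lies flat inside at (295–342, 157–233). The open lid's tab is at (318,383). Now back to the tab.

```bash
python3 -m handwheel '[[[0.033,0,0],0],[[0.033,0,0],0],[[0.0325,0,0],0],[[0,0.03,0],0],[[0,0.03,0],0],[[0,0.02,0],0],[[0,0,0],0],[[0,0,0],0]]' 0.055
python3 -c "
from h import *
to(630.8,-318.5,167,-11)"
```

```text
time_s: 24.4
tcp_pos: [629.0, -317.7, 187.0]
eef_rot: [-1.57, 0.002, -0.19]
contact_force: [0.5, -0.5, 0.6]
gripper_width: 54.9
at [ 629.  -317.7  187. ] yaw -10.9 F [ 0.5 -0.5  0.6] w 54.9 t 24.4
  shift [ 0.0019  0.02   -0.0005] turn 0.1
```

```bash
python3 -m handwheel '[[[0.002,0.01,0],0],[[0,0.01,-0.0005],0],[[0,0,0],0]]'
python3 -m handwheel '[[[0,0,0],0],[[0,0,0],0],[[0,0,0],0],[[0,0,0],0],[[0,0,0],0],[[0,0,0],0]]' 0.01
python3 -c "
from h import *
to(630.8,-318.5,167,-11)"
```

```text
time_s: 24.7
tcp_pos: [630.5, -318.5, 166.0]
eef_rot: [-1.57, 0.002, -0.19]
contact_force: [0.5, -0.1, -0.4]
gripper_width: 54.6
time_s: 25.3
tcp_pos: [631.4, -318.4, 167.9]
eef_rot: [-1.57, -0.0, -0.19]
contact_force: [-0.0, 1.7, 1.6]
gripper_width: 23.7
at [ 631.4 -318.4  167.9] yaw -10.9 F [-0.   1.7  1.6] w 23.7 t 25.3
  shift [-0.0006  0.0009 -0.0002] turn 0.12
```

Pinched. Closing along the reverse arc.

```bash
python3 -m handwheel '[[[-0.0148,-0.0026,0],0],[[-0.0112,-0.0007,0],0],[[-0.0112,-0.0002,0],0],[[-0.0112,0.0008,0],0],[[-0.0112,0.0015,0],0],[[-0.0109,0.0025,0],0],[[-0.0109,0.0032,0],0],[[-0.0103,0.0042,0],0],[[-0.0103,0.0047,0],0],[[0,0,0],0]]'
python3 -m handwheel '[[[-0.0096,0.0057,0],0],[[-0.0095,0.0062,0],0],[[-0.0086,0.0071,0],0],[[-0.0086,0.0075,0],0],[[-0.0075,0.0083,0],0],[[-0.0072,0.0087,0],0],[[-0.0061,0.0094,0],0],[[-0.006,0.0096,0],0],[[0,0,0],0]]'
python3 -m handwheel '[[[-0.0048,0.0102,0],0],[[-0.0042,0.0103,0],0],[[-0.003,0.0108,0],0],[[-0.003,0.011,0],0],[[-0.0014,0.0088,0],0],[[-0.001,0.009,0],0],[[0,0,0],0]]'
```

```text
time_s: 26.3
tcp_pos: [529.7, -298.6, 154.2]
eef_rot: [-1.57, 0.001, -0.19]
contact_force: [-0.8, 3.7, 2.8]
gripper_width: 23.8
time_s: 27.2
tcp_pos: [468.2, -286.7, 90.5]
eef_rot: [-1.57, 0.002, -0.19]
contact_force: [1.2, 4.7, -0.5]
gripper_width: 23.4
time_s: 27.9
tcp_pos: [452.0, -283.5, 30.8]
eef_rot: [-1.57, 0.001, -0.19]
contact_force: [1.4, 4.8, -0.7]
gripper_width: 23.8
```

```bash
python3 -m handwheel '[[[0,0.0015,0],0],[[0,0.0015,0],0],[[0,0,0],0],[[0,0,0],0]]'
python3 -m handwheel '[[[0,0.001,0],0],[[0,0.001,0],0],[[0,0,0],0],[[0,0,0],0]]'
```

```text
time_s: 28.3
tcp_pos: [451.9, -283.5, 28.7]
eef_rot: [-1.57, 0.001, -0.19]
contact_force: [-0.0, 6.0, 0.2]
gripper_width: 23.7
time_s: 28.7
tcp_pos: [451.8, -283.5, 27.0]
eef_rot: [-1.57, 0.001, -0.19]
contact_force: [-1.8, 7.8, 3.9]
gripper_width: 23.4
```

```bash
python3 -m handwheel '[[[0,0.001,0],0],[[0,0,0],0],[[0,0,0],0]]'
python3 -m handwheel '[[[0,0.001,0],0],[[0,0,0],0],[[0,0,0],0]]'
```

```text
time_s: 29.0
tcp_pos: [451.8, -283.5, 26.7]
eef_rot: [-1.57, 0.001, -0.19]
contact_force: [-5.2, 9.1, 12.9]
gripper_width: 23.4
time_s: 29.3
tcp_pos: [451.9, -283.6, 26.5]
eef_rot: [-1.571, 0.001, -0.19]
contact_force: [-9.2, 11.6, 21.9]
gripper_width: 23.6
```

There's a firm stop: z stays at 26.5 while the force climbs to 22 N, so the lid is shut. Release and check.

```bash
python3 -m handwheel '[[[0,0,0],0],[[0,0,0],0],[[0,0,0],0],[[0,0,0],0],[[0,-0.03,0],0],[[0,-0.04,0],0],[[0,-0.05,0],0],[[0,-0.05,0],0],[[0,0,0],0],[[0,0,0],0]]' 0.06
python3 -c "
from h import *
v=V('wrist');t=V('top');s=V('scene')
def cen(q):
  for c in q.blobs((0,0,150),(180,40,255),60):
    m=cv2.moments(c);u=(m['m10']/m['m00'],m['m01']/m['m00'])
    if np.linalg.norm(q.pl(u,45)[0,:2]-[453,-283])<15: print(np.round(u,1),q.rect(c,45));return u
a,b,c=cen(v),cen(t),cen(s)
for x,p,y,q in((v,a,t,b),(t,b,s,c),(v,a,s,c)):
  if p and q: print(meet(x,p,y,q))
to(503,108,230,-10.5)
cv2.imwrite('pics/c5.png',cv2.resize(s.im[150:350,110:430],(800,500)))"
```

```text
time_s: 30.3
tcp_pos: [452.5, -284.8, 196.0]
eef_rot: [-1.572, -0.002, -0.191]
contact_force: [0.3, -0.6, -1.7]
gripper_width: 60.1
[318.7 222.3] [ 451.9 -283.2   33.5   23.6  -11.5]
at [ 451.2 -283.9  193.2] yaw -10.9 F [ 0.8 -0.3 -0.2] w 60.0 t 30.4
  shift [-0.0234 -0.0364  0.3947] turn -0.4
```

View pics/c5.png

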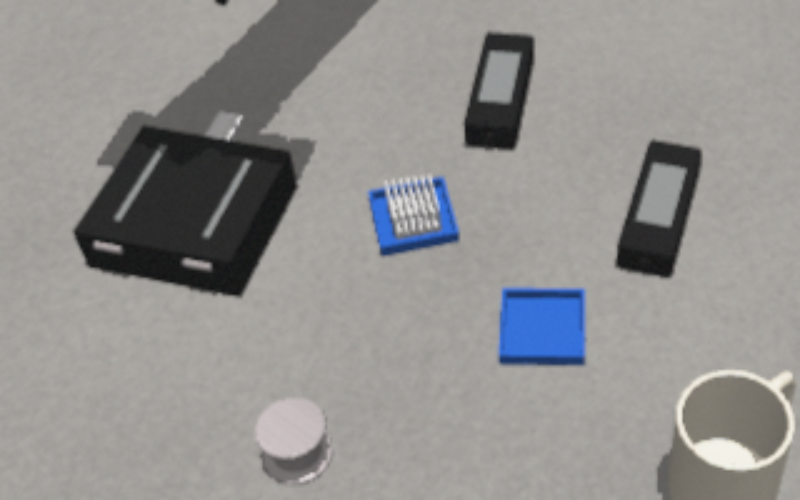

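The lid is shut flush, and the adapter stands clear on the bench. Mug and spool are undisturbed. On to the adapter, measuring it numerically.

```bash
python3 -m handwheel '[[[-0.0023,0,0.0395],0],[[-0.0023,0,0.0395],0],[[-0.0023,0,0.0395],0],[[-0.0023,0,0.0395],0],[[-0.0023,0,0.0395],0],[[-0.0023,0,0.0395],0],[[-0.0023,0,0.0395],0],[[-0.0023,0,0.0395],0],[[-0.0023,0,0.0395],-0.4],[[0,0,0.0395],0]]' 0.075
python3 -m handwheel '[[[0,0,0],0],[[0,0,0],0]]'
python3 -c "
from h import *
v=V('wrist');cv2.imwrite('pics/w10.png',v.im)
for lo,hi,z,n in (((0,0,0),(180,255,75),32,'dark'),((0,0,110),(180,40,255),32,'grey')):
 for c in v.blobs(lo,hi,800):
  x,y,w,h=cv2.boundingRect(c)
  if y+h<330 and w<140: print(n,(x,y,w,h),v.rect(c,z))
to(503,108,150,-10.5)
t=V('top');g=t.blobs((0,0,120),(180,40,255),100)
for c in g: print('t',t.rect(c,32))"
```

```text
time_s: 31.45
tcp_pos: [505.3, 109.0, 193.4]
eef_rot: [-1.571, 0.002, -0.183]
contact_force: [1.1, -0.1, -0.1]
gripper_width: 74.9
time_s: 31.65
tcp_pos: [505.4, 108.2, 193.3]
eef_rot: [-1.571, 0.003, -0.181]
contact_force: [-0.5, -0.2, -0.8]
gripper_width: 75.0
dark (286, 142, 61, 154) [506.1 106.  128.   47.  -12.5]
dark (31, 0, 114, 164) [371.2 -37.1 116.1  57.4  -4.4]
grey (49, 29, 64, 97) [365.4 -43.7  67.   30.7  -4.5]
at [505.6 106.9 193.5] yaw -10.5 F [ 0.5 -0.5  0.2] w 74.9 t 31.7
  shift [-0.0026  0.0435  0.0007] turn 0.0
t [366.8 -45.   66.1  27.8  -1.3]
t [1023.1  590.9   76.3   46.8   -7.5]
t [ 570.7   -2.  1347.5  972.7   89. ]
```

The adapter measures 128×47 mm on the z=32 plane (130×48 expected), at (506,106), yaw −12.5°. I'll go down half-way and measure again, as a height check too.

```bash
python3 -m handwheel '[[[0.0005,0.03,-0.001],1.8],[[0,0.04,0],0],[[0,0,0],0],[[0,0,0],0]]'
python3 -c "
from m import *
v=V('wrist');a=at(v,[505.5,107.5,193.4],[-1.571,0.002,-0.182]);a.im=cv2.imread('pics/w10.png')
cc=[]
for q in(a,v):
 for c in q.blobs((0,0,0),(180,255,75),800):
  x,y,w,h=cv2.boundingRect(c)
  if y+h<335 and 250<x+w/2<390: print((x,y,w,h),q.rect(c,32));cc.append((c.reshape(-1,2)))
f=lambda c,s,t:c[np.argmin(c@[s,t])]
if len(cc)==2:
 for s,t in((1,1),(-1,1)): print(meet(a,f(cc[0],s,t),v,f(cc[1],s,t)))
to(506,106,14,-12.3)"
```

```text
time_s: 32.15
tcp_pos: [506.1, 105.5, 124.9]
eef_rot: [-1.571, 0.002, -0.216]
contact_force: [0.8, -0.8, 1.0]
gripper_width: 74.7
(286, 142, 61, 154) [506.3 105.3 128.   47.  -12.5]
(280, 146, 76, 188) [505.8 106.2 127.9  46.9 -12.4]
(array([442.8,  94.1, -26. ]), 0.1)
(array([452. , 141.1,  25.1]), 1.1)
at [507.5 106.3 126.6] yaw -12.3 F [0.3 0.  0.5] w 74.9 t 32.2
  shift [-0.0016  0.1126 -0.0007] turn -0.04
```

The two distances give the same size and centre on the z=32 plane, which confirms the height. (The rounded-corner match was ill-conditioned, so I ignore it.) Descend to tip height 14 and grip.

```bash
python3 -m handwheel '[[[-0.001,0.04,0],0],[[0,0.04,0],0],[[0,0.022,0],0],[[0,0.009,0],0],[[0,0,0],0],[[0,0,0],0]]'
python3 -m handwheel '[[[0,0,0],0],[[0,0,0],0],[[0,0,0],0],[[0,0,0],0],[[0,0,0],0],[[0,0,0],0]]' 0.04
python3 -c "
from h import *
to(506,106,14,-12.3)"
```

```text
time_s: 32.85
tcp_pos: [506.9, 107.1, 15.5]
eef_rot: [-1.57, -0.002, -0.215]
contact_force: [0.3, 0.3, -0.1]
gripper_width: 75.0
time_s: 33.45
tcp_pos: [505.6, 106.8, 13.9]
eef_rot: [-1.571, -0.0, -0.215]
contact_force: [-1.9, -1.3, 4.0]
gripper_width: 47.8
at [505.6 106.8  13.9] yaw -12.3 F [-1.9 -1.3  4. ] w 47.8 t 33.5
  shift [ 0.0006 -0.0001 -0.0007] turn -0.01
```

```bash
python3 -m handwheel '[[[0,-0.005,0],0],[[0,-0.015,0],0],[[0,-0.04,0],0],[[0,-0.04,0],0],[[0,0,0],0],[[0,0,0],0]]'
python3 -c "
from h import *
to(525.5,287,110,1)
t=V('top')
for c in t.blobs((105,150,60),(125,255,255),100): print(t.rect(c,12))"
```

```text
time_s: 34.05
tcp_pos: [506.0, 106.8, 115.0]
eef_rot: [-1.57, -0.002, -0.215]
contact_force: [0.0, -1.2, -2.6]
gripper_width: 47.7
at [506.  106.8 115. ] yaw -12.3 F [ 0.  -1.2 -2.6] w 47.7 t 34.0
  shift [-0.0194  0.0051  0.1802] turn -13.31
[499.5 309.7 103.1  30.5   1. ]
[ 518.3 -107.7   67.    66.   -72.6]
[632.2  10.2  67.4  66.    1.7]
```

```bash
python3 -m handwheel '[[[-0.0039,0,0.036],0],[[-0.0039,0,0.036],0],[[-0.0039,0,0.036],0],[[-0.0039,0,0.036],0],[[-0.0039,0,0.036],0],[[0,0,0],-6.65],[[0,0,0],-6.65],[[0,0,0],0],[[0,0,0],0]]'
python3 -c "
from h import *
to(525.5,287,20,1)
v=V('wrist');cv2.imwrite('pics/w11.png',v.im)
for c in v.blobs((105,150,40),(125,255,255),400): print(v.rect(c,12),cv2.boundingRect(c))"
```

```text
time_s: 35.0
tcp_pos: [524.1, 286.3, 112.5]
eef_rot: [-1.571, 0.002, 0.014]
contact_force: [-0.3, 0.4, -2.0]
gripper_width: 47.9
at [524.1 286.3 112.5] yaw 0.8 F [-0.3  0.4 -2. ] w 47.9 t 35.0
  shift [0.0016 0.0925 0.0008] turn -0.2
[464.3 275.   48.1  15.1 -86.9] (262, 141, 77, 26)
```

View pics/w11.png

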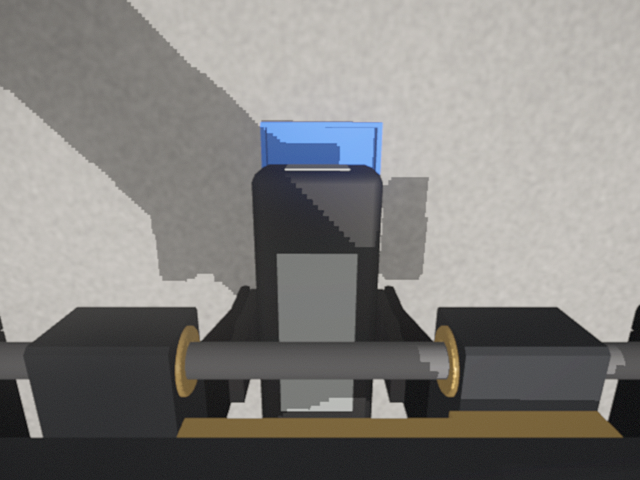

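```bash
python3 -c "
from h import *
v=V('wrist');p=v.pl([(261,121.5),(382,122.5)],12);print(p.round(1),p.mean(0)+[79,1.4,0])
to(525.5,288,20,1)"
```

```text
[[446.1 250.8  12. ]
 [445.7 325.7  12. ]] [524.91830251 289.6766063   12.        ]
at [524.5 286.3 113.1] yaw 0.8 F [-0.3  0.5 -2.1] w 47.7 t 35.1
  shift [0.0011 0.0931 0.0017] turn -0.18
```

The tray's near edge is at u 261–382, v 122. That gives a centre of (525,289), against (525,287) from the top view; I'll use 288.3, as the slack is ±11. Lowering.

```bash
python3 -m handwheel '[[[0.001,0.03,0.002],-0.2],[[0,0.03,0],0],[[0,0.02,0],0],[[0,0.01,0],0],[[0,0.003,0],0],[[0,0,0],0],[[0,0,0],0]]'
python3 -m handwheel '[[[0,0.001,0],0],[[0,0.001,0],0],[[0,0,0],0]]'
```

```text
time_s: 35.8
tcp_pos: [526.4, 289.3, 21.9]
eef_rot: [-1.57, -0.002, 0.021]
contact_force: [0.6, -0.3, -1.7]
gripper_width: 47.8
time_s: 36.1
tcp_pos: [525.8, 288.8, 18.9]
eef_rot: [-1.571, -0.0, 0.021]
contact_force: [0.2, 0.5, -2.2]
gripper_width: 48.0
```

```bash
python3 -m handwheel '[[[0,0.001,0],0],[[0,0.0007,0],0],[[0,0,0],0],[[0,0,0],0]]'
```

```text
time_s: 36.5
tcp_pos: [525.7, 288.9, 17.0]
eef_rot: [-1.571, 0.0, 0.021]
contact_force: [-0.5, -0.4, -1.1]
gripper_width: 47.5
```

```bash
python3 -m handwheel '[[[0,0.0006,0],0],[[0,0.0004,0],0],[[0,0,0],0],[[0,0,0],0]]'
```

```text
time_s: 36.9
tcp_pos: [525.7, 288.8, 17.0]
eef_rot: [-1.571, -0.0, 0.021]
contact_force: [-4.1, -3.6, 9.6]
gripper_width: 47.9
```

Seated, at 9.6 N. Release, rise, and do the final numeric check; the picture allowance is used up.

```bash
python3 -m handwheel '[[[0,0,0],0],[[0,0,0],0],[[0,0,0],0],[[0,-0.02,0],0],[[0,-0.04,0],0],[[0,-0.04,0],0],[[0,-0.04,0],0],[[0,-0.04,0],0],[[0,0,0],0],[[0,0,0],0]]' 0.066
python3 -c "
from h import *
to()
v=V('wrist')
for lo,hi,z,n in (((0,0,0),(180,255,75),35,'dark'),((105,150,40),(125,255,255),12,'blue'),((0,0,100),(180,60,255),35,'grey')):
 for c in v.blobs(lo,hi,500):
  x,y,w,h=cv2.boundingRect(c)
  if w<250 and 150<x+w/2<480: print(n,(x,y,w,h),v.rect(c,z))"
```

```text
time_s: 37.9
tcp_pos: [526.2, 289.1, 196.7]
eef_rot: [-1.57, -0.002, 0.021]
contact_force: [-0.7, -0.1, -1.3]
gripper_width: 66.1
at [526.2 289.1 196.7] yaw 1.2 F [-0.7 -0.1 -1.3] w 66.1 t 37.9
  shift [0. 0. 0.] turn None
dark (287, 141, 59, 152) [526.2 288.8 126.8  46.5   1.1]
blue (316, 161, 45, 134) [5.407e+02 3.080e+02 1.219e+02 3.610e+01 2.000e-01]
blue (272, 126, 30, 169) [527.7 262.3 149.5  23.9  -0.7]
grey (191, 379, 245, 59) [701.2 285.1 236.3  64.9 -82.5]
grey (425, 352, 65, 27) [660.1 420.3  61.2  26.9  89.6]
```

The adapter reads 127×46.5 mm at top height 35, centred at (526,289) with yaw 1.1°, so it lies flat in the tray. Last, the bystanders and the other placings against the first pictures.

```bash
python3 - <<'E'
from h import *
s=V("scene");t=V("top");a=cv2.imread("pics/scene0.png");b=cv2.imread("pics/top0.png")
D=lambda i,j,x,y,w,h:round(float(cv2.absdiff(i,j)[y:y+h,x:x+w].mean()),1)
print("scene mug",D(s.im,a,370,290,65,75),"spool",D(s.im,a,208,305,40,42),"case",D(s.im,a,140,190,90,78))
print("top mug",D(t.im,b,215,100,52,65),"spool",D(t.im,b,384,120,32,36),"case",D(t.im,b,425,200,90,95))
for n,q in(("s",s),("t",t)):
  for c in q.blobs((0,0,160),(180,40,255),60):
    m=cv2.moments(c);u=(m['m10']/m['m00'],m['m01']/m['m00'])
    if np.linalg.norm(q.pl(u,45)[0,:2]-[453,-283])<25: print(n,"tab",np.round(u,1),q.rect(c,45))
to()
E
```

```text
scene mug 9.5 spool 11.2 case 9.7
top mug 18.4 spool 20.9 case 14.2
t tab [465.  283.8] [ 451.8 -282.5   34.6   23.6  -10.9]
at [525.1 288.3 194.5] yaw 1.2 F [-0.2 -0.6 -0.6] w 65.9 t 38.0
  shift [0. 0. 0.] turn None
```

```bash
python3 - <<'E'
from h import *
g=lambda i:cv2.cvtColor(i,cv2.COLOR_BGR2GRAY)
for n,i0,R in(("scene","pics/scene0.png",dict(mug=(370,290,65,75),spool=(208,305,40,42),case=(140,190,90,78),ctl=(460,315,115,45))),("top","pics/top0.png",dict(mug=(215,100,52,65),spool=(384,120,32,36),case=(425,200,90,95),ctl=(100,120,100,45)))):
    v=g(V(n).im);a=g(cv2.imread(i0))
    for k,(x,y,w,h) in R.items():
        m=cv2.matchTemplate(v[y-8:y+h+8,x-8:x+w+8],a[y:y+h,x:x+w],cv2.TM_CCOEFF_NORMED);_,q,_,l=cv2.minMaxLoc(m);print(n,k,round(q,3),l[0]-8,l[1]-8)
E
```

```text
scene mug 0.998 0 0
scene spool 0.999 0 0
scene case 0.974 0 1
scene ctl 0.999 0 0
top mug 0.999 0 0
top spool 1.0 0 0
top case 0.991 0 0
top ctl 0.999 0 0
```

Mug and spool haven't shifted by a pixel; the earlier differences were only overall brightness. The case's 1-pixel drop fits the lid now being fully shut. Handing in.

```bash
python3 -c "
from rig import job
print(job.hand_in())"
```

```text
the job is handed in; nothing more can be done
None
```

The job is done and handed in at about 38 s, in the order asked. The heat sink is in the right-hand square tray, the drive lies flat in the case with the lid closed, and the adapter is in the long tray with its top up. The arm finished open and clear of everything, about 195 mm above the long tray.

**Last checks that passed:**
- **Heat sink:** seen inside its tray in several later views.
- **Drive:** seen flat on the case floor before I closed the lid.
- **Lid:** it met a hard stop at about 22 N, and the camera showed it flush afterwards.
- **Adapter:** measured 127×46.5 mm at top height 35, centred on the tray and turned the same way (1.1°). I checked this by numbers only, because the picture allowance was used up.
- **Mug and spool:** image matching found no shift in either camera (match 0.998 or better).

**Checks that disagreed:**
- Matching rounded corners between two wrist views gave unusable heights for the adapter (−26 and 25 mm). I relied on its size agreeing from two distances instead.
- Plain image differencing flagged changes around the mug and spool, but the matching put those down to overall brightness.
- The final scene view did not pick up the lid tab; the top view did, at the expected place.

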